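# Close the parts case and stack the device cartons on it

## Task

Get the kit for the next switchboard ready: close the grey parts case fully, then set the larger sealed carton flat on its lid and after that the smaller carton flat on the larger one. Make it one neat column: each carton centred on what is under it, its long sides parallel to the long sides of the case. Set the cartons down rather than dropping them, and leave the drill, terminal strip, spray can, multimeter and contactor where they are.

Things in the scene. Friction and masses are not known exactly. Their poses are not given: they have to be found in the camera images.
- case: Grey plastic parts case, fixed to the bench: 130 mm along its x, 170 mm along its y (the long sides), 70 mm high without its lid. Origin: centre of its underside. Its black latches are on the -x side, its lid hinge along the +x side. With the lid shut its flat top is 78 mm above the bench.
- lid (a joint): Lid angle in rad: 0 is fully shut, it grows as the lid opens; it starts between 0.9 and 1.45. The hinge is stiff: the lid stays where it is left. The lid is a flat plate 130 x 170 x 8 mm; a push of about 3 N near its free edge moves it.
- lid_hinge (a point): Middle of the hinge line, at the case's +x rim, 70 mm above the bench, at the underside of the lid. Its y axis is the hinge line. Its frame turns with the lid.
- lid_top (a point): Centre of the lid's outer (upper) face, 65 mm from the hinge. Its frame turns with the lid; z is the outward normal.
- lid_edge (a point): Middle of the lid's free edge on its outer face, 130 mm from the hinge. A black thumb tab 50 mm wide, 5 mm thick, sticks out 14 mm beyond it.
- large_carton: Larger sealed cardboard carton with a paper tape strip: 66 mm along its x, 110 mm along its y, 60 mm high, 0.28 to 0.56 kg. Origin: centre of its underside.
- small_carton: Smaller sealed cardboard carton with a paper tape strip: 56 mm along its x, 85 mm along its y, 45 mm high, 0.15 to 0.31 kg. Origin: centre of its underside.
- drill: Green and black cordless drill lying on its side, 230 x 200 x 72 mm. Bystander; leave it where it is.
- terminal_strip: Grey terminal blocks on a 170 mm piece of aluminium rail, 46 mm high. Bystander.
- spray_can: Upright can, 56 mm across, 130 mm high. Bystander.
- multimeter: Black multimeter lying on its back, 80 x 150 x 42 mm. Bystander.
- contactor: Unboxed contactor, grey foot and black top, 80 x 45 x 85 mm. Bystander.
Not all that is in view belongs to the job. What is shaped like the case but brown is not meant.

How it is judged (in metres and radians):
On the way, in this order (a step that is already met when the one before it is completed fails the run):
1. the lid of the case is shut (value of joint lid below 0.04 rad), for 0.2 s.
2. the larger carton stands centred and square on the shut lid, released (value of joint lid below 0.04 rad and horizontal distance between large_carton and lid_top below 0.012 m and z of large_carton in the frame of case between 0.073 and 0.083 m and angle between large_carton's own z axis and vertical below 0.06 rad and angle between the y axis of large_carton and the y axis of case, either way round below 0.12 rad and contact force between the fingers and large_carton below 0.1 N and linear speed of large_carton below 0.02 m/s), for 0.2 s.
3. the smaller carton stands centred and square on the larger one, released (horizontal distance between large_carton and lid_top below 0.012 m and z of large_carton in the frame of case between 0.073 and 0.083 m and angle between each of large_carton, small_carton's own z axis and vertical below 0.06 rad and angle between the y axis of each of large_carton, small_carton and the y axis of case, either way round below 0.12 rad and horizontal distance between small_carton and large_carton below 0.01 m and z of small_carton in the frame of large_carton between 0.055 and 0.065 m and contact force between the fingers and small_carton below 0.1 N and linear speed of small_carton below 0.02 m/s), for 0.2 s.
At the end, for the whole second after the job is handed in: The lid is shut (under 0.04 rad); the larger carton lies flat on it, centred within 12 mm, and the smaller lies flat on the larger, centred within 10 mm, the long sides of both within 0.12 rad of the long sides of the case; both are released and at rest (all of step 3 and value of joint lid below 0.04 rad and contact force between the fingers and large_carton below 0.1 N and linear speed of large_carton below 0.02 m/s); the robot touches nothing.
It fails at once if larger carton dropped (moving faster than 0.5 m/s with no finger on it) (contact force between the fingers and large_carton below 0.02 N and linear speed of large_carton above 0.5 m/s).
It fails at once if smaller carton dropped (moving faster than 0.5 m/s with no finger on it) (contact force between the fingers and small_carton below 0.02 N and linear speed of small_carton above 0.5 m/s).
It fails at once if the drill, terminal strip, spray can, multimeter or contactor moved more than 30 mm (distance of any of drill, terminal_strip, spray_can, multimeter, contactor from where it was at the start of the episode above 0.03 m).
It also fails if it takes over 66 s, if anything falls off the work surface, if the arm or the gripper's body presses on something with over 40 N, if the wrist force passes 120 N, or if a joint passes its speed limit or range.

## Robot

A 6-joint arm with a two-finger parallel gripper is mounted at the origin on the work surface. World frame = base frame: x ahead of the robot, y to its left, z up, the work surface at z = 0. Lengths are in mm, angles in rad, forces in N, time in s.
With the tool pointing down it reaches from about 350 to 1000 mm from the base axis. Payload 7.1 kg.
Tool frame: the origin (TCP) lies at the very end of the fingers, on their centre line; the grasp point (between the pads) lies 19 mm behind it; y points along the fingers, z is the direction in which the jaws open and shut, and the axes are right-handed (so a half turn about y gives the same grasp; the last joint's range is limited). The gripper opens to 85 mm and grips with 20 to 120 N. Pads are 22 mm wide; open, the fingers measure 114 mm over their backs; the gripper's body (76 mm by 85 mm) begins 54 mm behind the grasp point. The pads swing forward as they close: fully open they stand 13 mm farther back than shut.
Start: joints at [-1.219, 0.423, 1.63, -0, 1.089, -0.019], TCP at [226.492, -582.5, 231.319] pointing down, gripper open.
Joint ranges: [-3, 3], [-0.9, 2.11], [0.09, 2.58], [-1.31, 4.45], [0.11, 2.69], [-2.54, 2.54]. Speed limits (rad/s): [2.39, 2.39, 3.01, 3.14, 3.14, 3.14].

## Interface

Orientations are given as a unit quaternion [x, y, z, w].
In Python, from bench import * gives the robot as it stands.
- The arm moves only by the tool arm_command, never from a script. Its arguments are lists of equal length, an entry for each row: "linear": the shift along the tool's x, y, z in mm, a list of three; "spin": the turn about the tool's y in degrees. A call has 1 to 10 rows; each row shifts and turns the commanded pose from where the row before left it, along the tool's axes as they then stand; what a row does not reach is not made up. A row lasts 1/12 s, in which the tool goes at most 41.7 mm and 7.16 degrees, less where a joint would pass 70% of its speed; a pose out of reach is approached as far as the arm can. A call with a gripper value outside its range is refused whole. "claw" is the closure in counts, from 0 (fully open) to 255 (shut), set as the call begins (left out, the last holds). The fingers move at their own pace and stop on an object; "grip_force" is the grip in N (left out, the last holds). Time passes only in rows, so rows that do not move let the fingers close. It gives the time, the measured TCP pose, the force and the opening at its end, in the units of the state.
- get_obs(): the state, without advancing time (a new reading comes with each control period).
- get_image(name): name is "scene" or "top"; returns a dict with "img" (384x512x3 uint8, red, green, blue), "fov_y" (degrees; the focal length in pixels is half the picture's height over the tangent of half this angle, whatever the lens; pixels are square), "cx", "cy" (the principal point, pixels), "pose" (4x4, takes a point from camera to world coordinates). Camera axes: x right, y down, z forward; pixel columns grow to the right and rows downward; lengths in mm; the calibration is good to about 2 mm. A picture is of the moment at which its call begins. There is no depth.
- close_job(): hands the job in, once; it reports no verdict.
The state is a dict: "clock": time; "joint_pos": joint angles; "qvel": joint speeds; "effort": joint torques, N m; "tool_pos": TCP position; "tcp_rot": TCP orientation; "ft_force": force on the tool from outside, world axes, zero at the start; "moment": the same for the moment, N m; "opening": finger opening in mm.
Only numpy, scipy, OpenCV 4.12 (cv2) and the standard library are available. Lean on these libraries where they do the work, as an engineer would, in place of code of your own. Each camera call takes 0.05 s, during which the arm holds its last target.

## Working session

There is one attempt and no reset: what is moved stays moved. The work goes in short steps, Python scripts to look and compute and a tool call to move; the robot and the scene stay as the last step left them, time stands still between calls to the robot, and variables do not carry over. Pictures are saved under pics/ and viewed, and the job is handed in when it is done.

Besides the shell and the picture viewer there is one more tool, called after "Call:" in YAML: its name, and indented under it one key for each argument. arm_command: Moves the arm, as the interface text tells. Its arguments: {"type":"object","properties":{"linear":{"type":"array","items":{"type":"array","items":{"type":"number"}}},"spin":{"type":"array","items":{"type":"number"}},"claw":{"type":"number"},"grip_force":{"type":"number"}},"required":["linear","spin"]}

```bash
ls; mkdir -p pics; python3 - <<'E'
from bench import *
import cv2,pickle
o=get_obs();print(o)
for n in("scene","top"):
    d=get_image(n);cv2.imwrite(f"pics/{n}0.png",d["img"][...,::-1]);pickle.dump(d,open(n+"0.pkl","wb"))
    print(n,d["fov_y"],d["cx"],d["cy"],d["pose"])
E
```

```text
pics
{'clock': 0.0, 'joint_pos': array([-1.21899504e+00,  4.23828172e-01,  1.63069885e+00, -1.55367879e-05,
        1.08858149e+00, -1.89503671e-02]), 'qvel': array([ 0.00196667,  0.00012902,  0.00185598, -0.00059265, -0.00047775,
        0.00068111]), 'effort': array([-1.54199417e-03, -5.57389748e+01, -2.81741184e+01, -2.02702631e-04,
        7.24943733e-03, -1.46767923e-05]), 'tool_pos': array([ 226.30874146, -582.00373309,  230.55011613]), 'tcp_rot': array([-0.1304271 ,  0.69551901, -0.69446356,  0.13023994]), 'ft_force': array([-0.40680169,  0.23735083,  0.19100683]), 'moment': array([ 0.03637428,  0.03815774, -0.00312907]), 'opening': 85.2713537018608}
scene 47.92002220314466 251.79567426556318 194.79437815826935 [[ 8.68001482e-01  3.77565266e-01 -3.22518057e-01  9.38018086e+02]
 [ 4.96536574e-01 -6.66481121e-01  5.56106416e-01 -7.51073302e+02]
 [-4.98572979e-03 -6.42843204e-01 -7.65981565e-01  1.12093367e+03]
 [ 0.00000000e+00  0.00000000e+00  0.00000000e+00  1.00000000e+00]]
top 53.19702391062846 249.58979567037176 195.3898489222222 [[ 6.61839622e-03 -9.99592674e-01  2.77611732e-02  4.50258689e+02]
 [-9.99960889e-01 -6.45286183e-03  6.04815781e-03 -1.15995744e+01]
 [-5.86655522e-03 -2.78001165e-02 -9.99596287e-01  1.20396029e+03]
 [ 0.00000000e+00  0.00000000e+00  0.00000000e+00  1.00000000e+00]]
```

View pics/scene0.png

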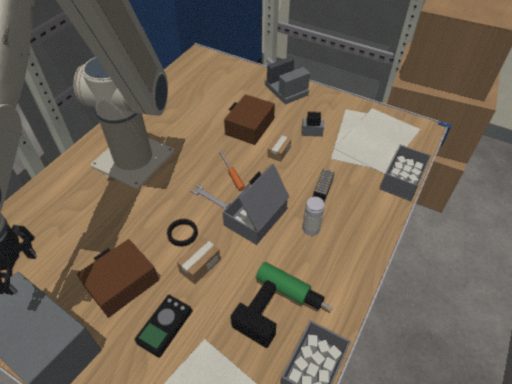

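View pics/top0.png

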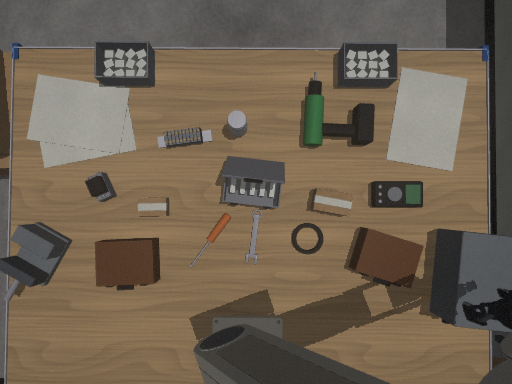

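```bash
python3 - <<'E'
import cv2
t=cv2.imread("pics/top0.png");s=cv2.imread("pics/scene0.png")
def c(i,x0,y0,x1,y1,k): return cv2.resize(i[y0:y1,x0:x1],None,fx=k,fy=k,interpolation=cv2.INTER_CUBIC)
cv2.imwrite("pics/a.png",c(t,210,145,300,220,8))
b=cv2.hconcat([c(t,300,180,365,225,6),c(t,125,185,180,230,6)]);cv2.imwrite("pics/b.png",b)
cv2.imwrite("pics/c.png",c(s,165,120,325,285,3.6)[:600])
E
```

```text
(no output)
```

View pics/a.png

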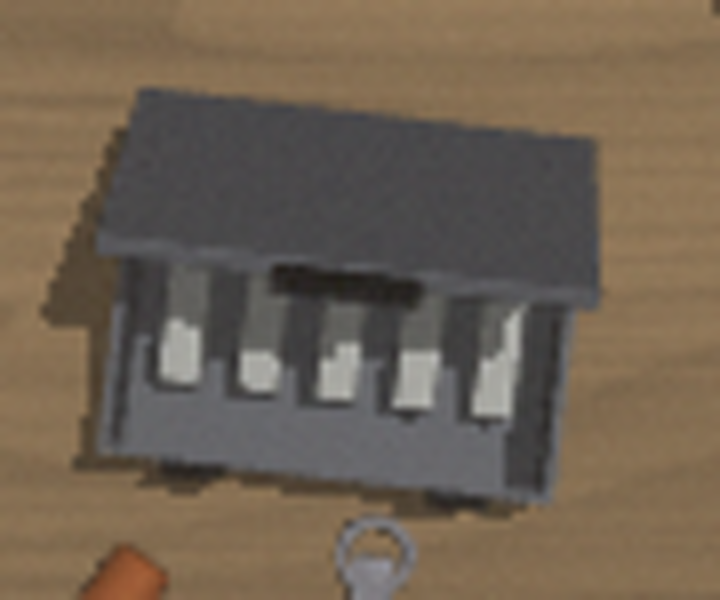

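View pics/b.png

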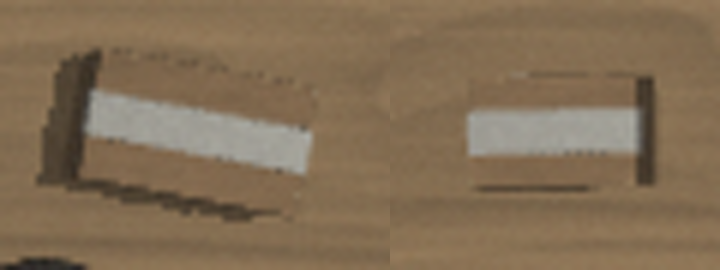

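View pics/c.png

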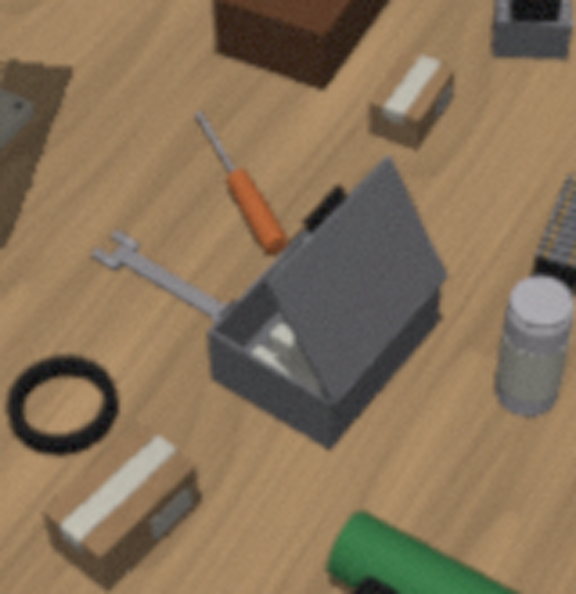

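```bash
cat >h.py <<'E'
import numpy as np,cv2,pickle
def f(d): return d["img"].shape[0]/2/np.tan(np.radians(d["fov_y"]/2))
def ray(d,p):
    v=d["pose"][:3,:3]@np.array([(p[0]-d["cx"])/f(d),(p[1]-d["cy"])/f(d),1]);return d["pose"][:3,3],v/np.linalg.norm(v)
def plane(d,p,z):
    o,v=ray(d,p);return o+v*(z-o[2])/v[2]
def tri(d1,p1,d2,p2):
    o1,a=ray(d1,p1);o2,b=ray(d2,p2)
    s=np.linalg.lstsq(np.c_[a,-b],o2-o1,rcond=None)[0];q,r=o1+a*s[0],o2+b*s[1];return (q+r)/2,np.linalg.norm(q-r)
def proj(d,P):
    c=d["pose"][:3,:3].T@(np.asarray(P)-d["pose"][:3,3]);return c[:2]/c[2]*f(d)+[d["cx"],d["cy"]]
def strip(d,box,z):
    x0,y0,x1,y1=box;hsv=cv2.cvtColor(d["img"],cv2.COLOR_RGB2HSV)[y0:y1,x0:x1]
    m=((hsv[...,1]<60)&(hsv[...,2]>110)).astype(np.uint8)
    c=max(cv2.findContours(m,0,1)[0],key=cv2.contourArea)
    pts=cv2.findNonZero((cv2.drawContours(m*0,[c],-1,1,-1)))[:,0]+[x0,y0]
    w=np.array([plane(d,p,z)[:2] for p in pts]).astype(np.float32)
    return cv2.minAreaRect(w),len(pts)
E
python3 - <<'E'
from h import *
t=pickle.load(open("top0.pkl","rb"));s=pickle.load(open("scene0.pkl","rb"))
for nm,z,bt,bs in(("L",60,(305,180,360,222),(175,240,215,275)),("S",45,(125,190,175,225),(265,130,295,160))):
    print(nm,strip(t,bt,z),strip(s,bs,z))
T=lambda x,y:np.array([210+x/8,145+y/8])-[.44,.44]
S=lambda x,y:np.array([165+x/3.6,120+y/3.6])-[.36,.36]
a=plane(t,T(105,452),70);b=plane(t,T(550,498),70)
print("front",a,b,np.linalg.norm(a-b),np.degrees(np.arctan2(*(a-b)[:2])))
c=plane(s,S(440,322),0);e=plane(s,S(330,448),0);print("back bottom",c,e,np.linalg.norm(c-e),np.degrees(np.arctan2(*(c-e)[:2])))
for n,p,q in(("free+y",T(98,236),S(388,158)),("free-y",T(598,292),S(270,282)),("hinge+y",T(138,90),S(445,272)),("hinge-y",T(596,140),S(330,398))): print(n,tri(t,p,s,q))
E
```

```text
L (((465.198486328125, -252.29071044921875), (110.896240234375, 22.40630340576172), 80.05353546142578), 281) (((467.6367492675781, -254.10491943359375), (114.14251708984375, 23.44982147216797), 80.06558227539062), 278)
S (((446.9144287109375, 290.4967041015625), (21.17620086669922, 84.957763671875), 0.38265088200569153), 224) (((449.48980712890625, 286.644287109375), (23.590290069580078, 95.42098999023438), 2.7834951877593994), 120)
front [464.45619194  74.74886066  70.        ] [448.54292632 -89.82349958  70.        ] 165.3399340067406 5.5230244951029945
back bottom [597.0616745   66.32560465   0.        ] [ 576.93930466 -103.04153967    0.        ] 170.55831654371016 6.7755029912364195
free+y (array([535.22586382,  69.24235331, 180.91815765]), np.float64(0.07393675959892591))
free-y (array([518.16517645, -97.27465582, 182.48637761]), np.float64(1.7136056950458574))
hinge+y (array([598.37513259,  63.44387969,  74.96491512]), np.float64(0.44916326725447014))
hinge-y (array([ 579.37379498, -105.9734318 ,   79.43172946]), np.float64(1.8498259834396056))
```

```bash
cat >>h.py <<'E'
from scipy.spatial.transform import Rotation as Ro
def rel(o,tgt,yaw=None):
    R=Ro.from_quat(o["tcp_rot"]).as_matrix();print("p",o["tool_pos"].round(1),"F",o["ft_force"].round(1),"op",round(o["opening"],1),"t",round(o["clock"],2))
    print("R cols x,y,z",R.round(3).T.tolist())
    if yaw is not None:
        # jaw (z) to point along +-(cos yaw, sin yaw)
        cur=np.degrees(np.arctan2(R[1,2],R[0,2]));dl=(yaw-cur+90)%180-90;sp=dl*np.sign(R[2,1]);print("spin needed",sp,"(or -+180) jaw az",cur)
        R2=R@Ro.from_rotvec([0,np.radians(sp),0]).as_matrix();print("shift after spin",(R2.T@(np.array(tgt)-o["tool_pos"])).round(1))
    print("shift now",(R.T@(np.array(tgt)-o["tool_pos"])).round(1))
E
python3 - <<'E'
from h import *
from bench import *
# tip start beyond lid
xd=np.array([.994,-.108,0]);H=np.array([586.4,-20,0])
rel(get_obs(),H-xd*45+[0,0,215],-6.2)
E
```

```text
p [ 226.3 -582.1  230.6] F [ 0.5 -0.1  0.5] op 85.4 t 0.1
R cols x,y,z [[-0.932, -0.362, -0.0], [-0.0, 0.001, -1.0], [0.362, -0.932, -0.001]]
spin needed -62.553533862137755 (or -+180) jaw az -68.75353386213776
shift after spin [-597.6   16.2  252.3]
shift now [-499.4   16.2 -414.1]
```

Call:
arm_command:
  linear:
    - [0,-3,0]
    - [0,-3,0]
    - [0,-3,0]
    - [0,-3,0]
    - [0,0,0]
    - [0,0,0]
    - [0,0,0]
    - [0,0,0]
    - [0,0,0]
  spin: [-6.95,-6.95,-6.95,-6.95,-6.95,-6.95,-6.95,-6.95,-6.95]
  claw: 255
  grip_force: 50

```text
clock: 0.85
tool_pos: [226.4, -582.2, 242.8]
tcp_rot: [-0.474, 0.525, -0.525, 0.474]
ft_force: [0.1, 0.4, -0.2]
opening: -0.5
```

Call:
arm_command:
  linear:
    - [-37,0,15.5]
    - [-37,0,15.5]
    - [-37,0,15.5]
    - [-37,0,15.5]
    - [-37,0,15.5]
    - [-37,0,15.5]
    - [-37,0,15.5]
    - [-37,0,15.5]
  spin: [0,0,0,0,0,0,0,0]

```text
clock: 1.52
tool_pos: [382.1, -299.7, 243.2]
tcp_rot: [-0.472, 0.527, -0.526, 0.472]
ft_force: [0.2, -0.3, 0.3]
opening: -0.2
```

Call:
arm_command:
  linear:
    - [-37,0,15.5]
    - [-37,0,15.5]
    - [-37,0,15.5]
    - [-37,0,15.5]
    - [-37,0,15.5]
    - [-37,0,15.5]
    - [-37,0,15.5]
    - [-37,0,15.5]
    - [0,0,0]
    - [0,0,0]
  spin: [0,0,0,0,0,0,0,0,0,0]

```text
clock: 2.35
tool_pos: [537.4, -18.9, 242.9]
tcp_rot: [-0.473, 0.526, -0.525, 0.473]
ft_force: [-1.1, -0.7, -1.1]
opening: -0.1
```

```bash
python3 - <<'E'
from h import *
from bench import *
xd=np.array([.994,-.108,0]);H=np.array([586.4,-20,0])
rel(get_obs(),H-xd*45+[0,0,215],-6.2)
d=get_image("scene");cv2.imwrite("pics/s1.png",d["img"][...,::-1])
E
```

```text
p [537.4 -18.9 242.9] F [-1.1 -0.7 -1.1] op -0.1 t 2.35
R cols x,y,z [[-0.104, -0.995, 0.0], [-0.001, -0.0, -1.0], [0.995, -0.104, -0.001]]
spin needed 0.2159908188955626 (or -+180) jaw az -5.984009181104431
shift after spin [-4.2 27.9  3.8]
shift now [-4.2 27.9  3.9]
```

View pics/s1.png

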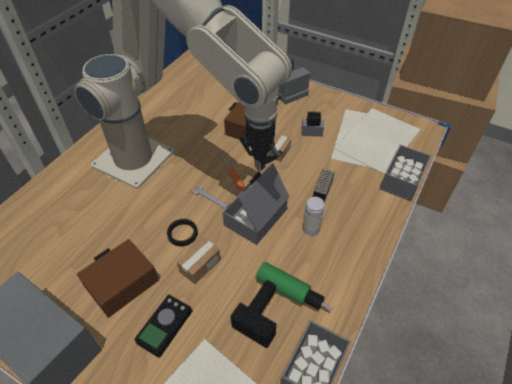

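Call:
arm_command:
  linear:
    - [0,0,10]
    - [0,20,0]
    - [0,20,0]
    - [0,20,0]
    - [0,10,0]
    - [0,5,-2]
    - [0,5,-2]
    - [0,5,-2]
    - [0,5,-2]
    - [0,5,-2]
  spin: [0,0,0,0,0,0,0,0,0,0]

```text
clock: 3.23
tool_pos: [537.5, -20.9, 148.8]
tcp_rot: [0.472, -0.526, 0.527, -0.473]
ft_force: [0.5, -0.2, 2.2]
opening: 0.1
```

```bash
python3 - <<'E'
from h import *
from bench import *
d=get_image("scene");cv2.imwrite("pics/s2.png",cv2.resize(d["img"][100:280,170:350,::-1],None,fx=3,fy=3))
E
```

```text
(no output)
```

View pics/s2.png

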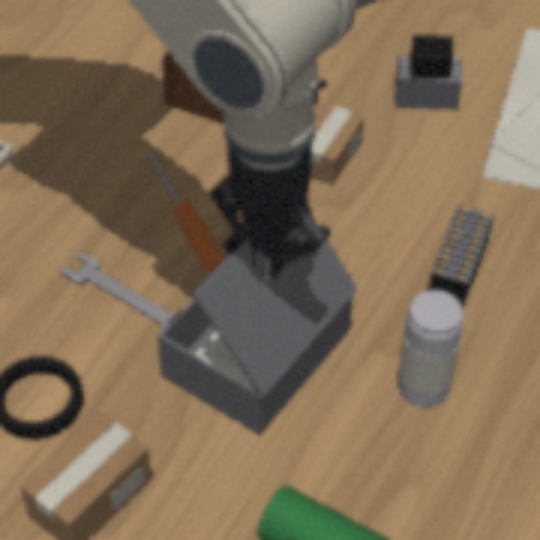

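The lid is going down under the fingertips (about (260,260) in the crop). I'll continue.

Call:
arm_command:
  linear:
    - [0,7,-4.5]
    - [0,7,-4.5]
    - [0,7,-4.5]
    - [0,7,-4.5]
    - [0,7,-4.5]
    - [0,6,-4.5]
    - [0,6,-4]
    - [0,5,-4]
    - [0,5,-4]
    - [0,4,-3]
  spin: [0,0,0,0,0,0,0,0,0,0]

```text
clock: 4.12
tool_pos: [494.7, -16.2, 86.7]
tcp_rot: [-0.472, 0.526, -0.526, 0.472]
ft_force: [1.5, -0.6, 1.0]
opening: 0.6
```

Call:
arm_command:
  linear:
    - [0,3,0]
    - [0,3,0]
    - [0,3,0]
    - [0,0,0]
  spin: [0,0,0,0]

```text
clock: 4.45
tool_pos: [495.0, -16.2, 78.1]
tcp_rot: [-0.472, 0.527, -0.526, 0.472]
ft_force: [-0.7, -0.5, 0.5]
opening: -0.1
```

Call:
arm_command:
  linear:
    - [0,1,0]
    - [0,1,0]
    - [0,0,0]
  spin: [0,0,0]

```text
clock: 4.7
tool_pos: [495.2, -16.2, 77.8]
tcp_rot: [-0.472, 0.526, -0.526, 0.472]
ft_force: [-7.4, 0.1, 22.3]
opening: -0.2
```

Call:
arm_command:
  linear:
    - [0,-30,0]
    - [0,-40,0]
    - [30,-10,-5]
    - [40,0,-5]
    - [40,0,0]
    - [40,0,0]
    - [40,0,0]
    - [30,0,0]
    - [0,0,0]
    - [0,0,0]
  spin: [0,0,0,0,0,0,2,2,0,0]
  claw: 0

```text
clock: 5.53
tool_pos: [460.3, -235.3, 156.2]
tcp_rot: [0.453, -0.543, 0.543, -0.453]
ft_force: [0.7, -0.0, -1.0]
opening: 85.4
```

```bash
python3 - <<'E'
from h import *
from bench import *
rel(get_obs(),[466,-253,8],-9.95)
for n in("scene","top"):
    d=get_image(n);pickle.dump(d,open(n+"1.pkl","wb"))
    x0,y0=(195,145) if n=="scene" else (200,140)
    cv2.imwrite(f"pics/{n}3.png",cv2.resize(d["img"][y0:y0+100,x0:x0+100,::-1],None,fx=6,fy=6,interpolation=cv2.INTER_CUBIC))
E
```

```text
p [ 460.3 -235.3  156.2] F [ 0.7 -0.  -1. ] op 85.4 t 5.53
R cols x,y,z [[-0.18, -0.984, -0.0], [0.0, -0.0, -1.0], [0.984, -0.18, 0.0]]
spin needed -0.4376172613722389 (or -+180) jaw az -10.387617261372236
shift after spin [ 16.5 148.2   8.7]
shift now [ 16.4 148.2   8.8]
```

View pics/scene3.png

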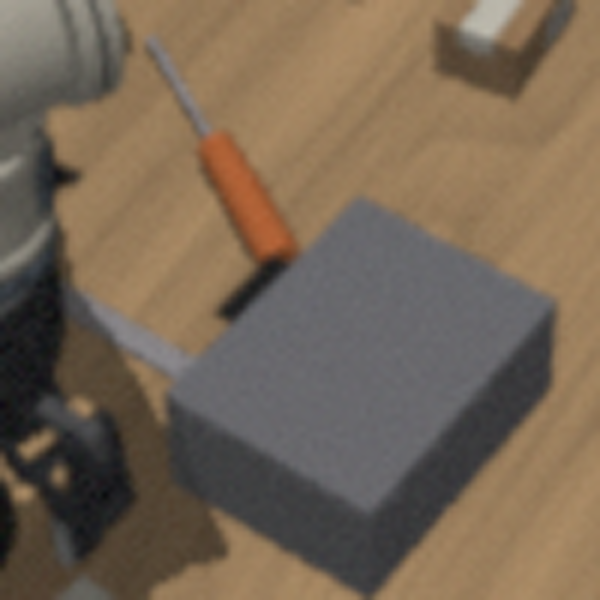

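View pics/top3.png

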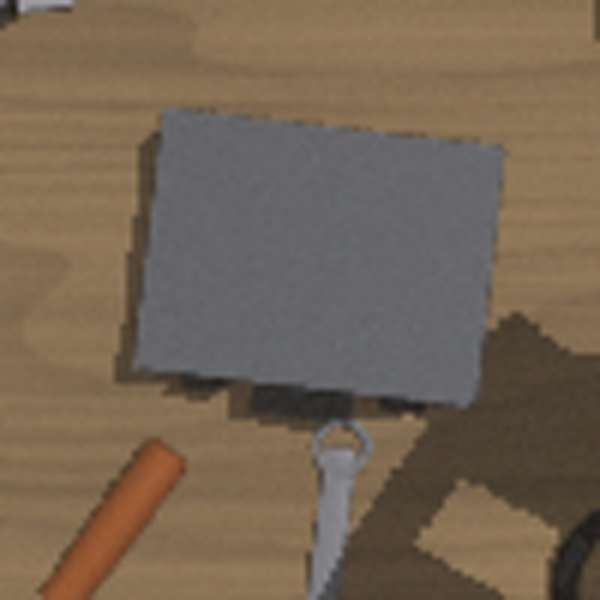

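```bash
python3 - <<'E'
from h import *
t=pickle.load(open("top1.pkl","rb"));s=pickle.load(open("scene1.pkl","rb"))
for d,o,pts in((t,(200,140),[(163,108),(505,147),(476,405),(134,370)]),(s,(195,145),[(363,198),(555,300),(370,512),(168,395)])):
    w=np.array([plane(d,np.array(o)+np.array(p)/6-.42,78)[:2] for p in pts]);print(w.round(1).tolist(),w.mean(0),cv2.minAreaRect(w.astype(np.float32)))
hsv=cv2.cvtColor(t["img"],cv2.COLOR_RGB2HSV)[150:215,212:292]
m=((hsv[...,1]<50)&(hsv[...,2]>70)).astype(np.uint8);m=cv2.morphologyEx(m,cv2.MORPH_OPEN,np.ones((7,7)))
p=cv2.findNonZero(m)[:,0]+[212,150];w=np.array([plane(t,q,78)[:2] for q in p],np.float32);print(w.mean(0),cv2.minAreaRect(w))
E
```

```text
[[592.6, 63.3], [574.4, -104.7], [447.8, -91.0], [463.8, 76.4]] [519.61762982 -14.01775307] ((519.5977783203125, -14.198921203613281), (168.93740844726562, 129.427978515625), 84.17363739013672)
[[471.8, 75.0], [595.2, 61.7], [577.5, -104.8], [452.1, -92.1]] [524.14265855 -15.07429596] ((523.647216796875, -15.137924194335938), (168.25062561035156, 126.0257568359375), 83.9248275756836)
[519.7608  -13.86005] ((519.7974853515625, -13.647666931152344), (169.34902954101562, 129.1387939453125), 84.14274597167969)
```

Call:
arm_command:
  linear:
    - [16.5,20,9]
    - [0,35,0]
    - [0,20,0]
    - [0,20,0]
    - [0,20,0]
    - [0,20,0]
    - [0,10,0]
    - [0,0,0]
  spin: [-0.4,0,0,0,0,0,0,0]

```text
clock: 6.3
tool_pos: [465.4, -249.6, 9.4]
tcp_rot: [-0.456, 0.542, -0.539, 0.455]
ft_force: [-0.6, -0.2, 0.1]
opening: 85.7
```

Call:
arm_command:
  linear:
    - [0,0,0]
    - [0,0,0]
    - [0,0,0]
    - [0,0,0]
    - [0,0,0]
    - [0,0,0]
  spin: [0,0,0,0,0,0]
  claw: 255
  grip_force: 50

```text
clock: 6.8
tool_pos: [467.0, -251.7, 12.3]
tcp_rot: [0.455, -0.54, 0.541, -0.456]
ft_force: [1.1, 2.2, 7.5]
opening: 65.5
```

Call:
arm_command:
  linear:
    - [0,-10,0]
    - [0,-20,0]
    - [0,-40,0]
    - [0,-40,0]
    - [0,-30,0]
    - [0,0,0]
    - [0,0,0]
  spin: [0,0,0,0,0,0,0]

```text
clock: 7.38
tool_pos: [467.2, -252.2, 153.5]
tcp_rot: [0.455, -0.539, 0.542, -0.456]
ft_force: [-0.5, 0.5, -3.6]
opening: 65.3
```

```bash
python3 - <<'E'
from h import *
from bench import *
rel(get_obs(),[521.5,-14.4,160],-5.9)
d=get_image("scene");cv2.imwrite("pics/s4.png",cv2.resize(d["img"][130:310,100:280,::-1],None,fx=3,fy=3))
E
```

```text
p [ 467.2 -252.2  153.5] F [-0.5  0.5 -3.6] op 65.3 t 7.38
R cols x,y,z [[-0.17, -0.985, 0.002], [0.004, -0.002, -1.0], [0.985, -0.17, 0.004]]
spin needed -3.912271972435164 (or -+180) jaw az -9.812271972435164
shift after spin [-242.1   -6.9   29.5]
shift now [-243.5   -6.9   13. ]
```

View pics/s4.png

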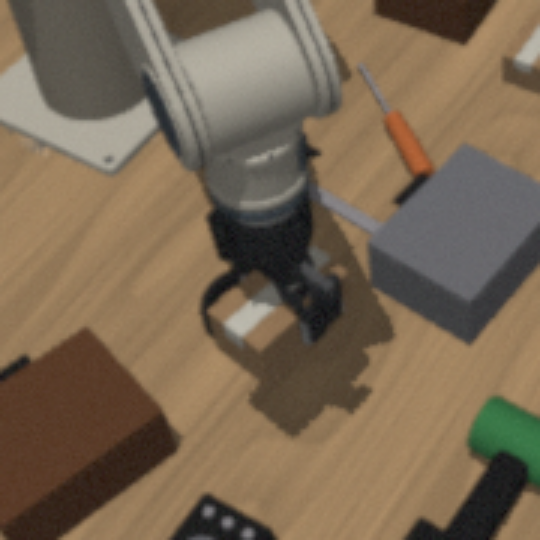

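Call:
arm_command:
  linear:
    - [-20,0,3.5]
    - [-38,0,4]
    - [-38,0,5]
    - [-38,0,5]
    - [-38,0,4]
    - [-38,0,4]
    - [-33.5,0,4]
    - [0,0,0]
    - [0,0,0]
  spin: [-3.9,0,0,0,0,0,0,0,0]

```text
clock: 8.18
tool_pos: [520.8, -11.0, 149.3]
tcp_rot: [-0.476, 0.525, -0.523, 0.473]
ft_force: [-0.1, -0.7, -3.5]
opening: 65.6
```

```bash
python3 - <<'E'
from h import *
from bench import *
rel(get_obs(),[521.5,-13,91],-5.9)
E
```

```text
p [520.8 -11.  149.3] F [-0.1 -0.7 -3.5] op 65.6 t 8.18
R cols x,y,z [[-0.099, -0.995, 0.0], [-0.004, 0.0, -1.0], [0.995, -0.099, -0.004]]
spin needed 0.20120211156243784 (or -+180) jaw az -5.698797888437565
shift after spin [ 1.9 58.3  1.1]
shift now [ 1.9 58.3  1.1]
```

Call:
arm_command:
  linear:
    - [2,10,1]
    - [0,15,0]
    - [0,12,0]
    - [0,8,0]
    - [0,4,0]
    - [0,2,0]
    - [0,0,0]
  spin: [0,0,0,0,0,0,0]

```text
clock: 8.77
tool_pos: [522.6, -15.5, 99.7]
tcp_rot: [-0.474, 0.526, -0.525, 0.473]
ft_force: [0.3, -0.7, -2.5]
opening: 65.7
```

Call:
arm_command:
  linear:
    - [0,2,0]
    - [0,2,0]
    - [0,1,0]
    - [0,0,0]
  spin: [0,0,0,0]

```text
clock: 9.1
tool_pos: [523.0, -14.9, 95.4]
tcp_rot: [0.474, -0.525, 0.525, -0.474]
ft_force: [-0.1, -0.4, -3.1]
opening: 65.6
```

Call:
arm_command:
  linear:
    - [0,1,0]
    - [0,1,0]
    - [0,1,0]
    - [0,0,0]
  spin: [0,0,0,0]

```text
clock: 9.43
tool_pos: [522.9, -14.9, 92.2]
tcp_rot: [-0.474, 0.525, -0.525, 0.474]
ft_force: [0.0, -1.2, -2.4]
opening: 65.4
```

```bash
python3 - <<'E'
from h import *
from bench import *
rel(get_obs(),[521.5,-13,91],-5.9)
d=get_image("scene");cv2.imwrite("pics/s5.png",cv2.resize(d["img"][100:280,170:350,::-1],None,fx=3,fy=3))
E
```

```text
p [522.9 -14.9  92.2] F [ 0.  -1.2 -2.4] op 65.4 t 9.43
R cols x,y,z [[-0.103, -0.995, 0.0], [-0.0, -0.0, -1.0], [0.995, -0.103, -0.0]]
spin needed 0.002840330517557277 (or -+180) jaw az -5.8971596694824395
shift after spin [-1.7  1.2 -1.5]
shift now [-1.7  1.2 -1.5]
```

View pics/s5.png

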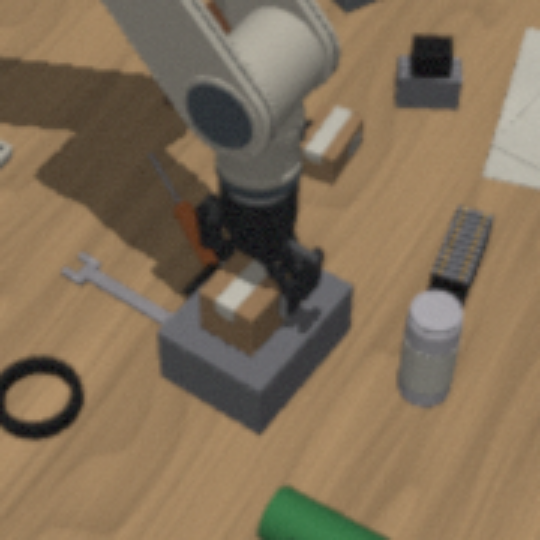

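Call:
arm_command:
  linear:
    - [-1.5,1,-1.5]
    - [0,1,0]
    - [0,1,0]
    - [0,0,0]
  spin: [0,0,0,0]

```text
clock: 9.82
tool_pos: [521.4, -13.1, 90.2]
tcp_rot: [-0.474, 0.525, -0.525, 0.474]
ft_force: [-5.7, 1.3, 11.1]
opening: 65.6
```

Call:
arm_command:
  linear:
    - [0,-0.5,0]
    - [0,0,0]
    - [0,0,0]
    - [0,0,0]
    - [0,0,0]
    - [0,0,0]
  spin: [0,0,0,0,0,0]
  claw: 0

```text
clock: 10.32
tool_pos: [521.6, -13.3, 89.7]
tcp_rot: [-0.474, 0.525, -0.525, 0.474]
ft_force: [0.0, -0.2, 0.0]
opening: 85.4
```

Call:
arm_command:
  linear:
    - [0,-10,0]
    - [0,-20,0]
    - [0,-40,0]
    - [0,-35,0]
    - [-40,-5,-4]
    - [-40,0,-9]
    - [-40,0,-9]
    - [-40,0,-9]
    - [-40,0,-9]
    - [-30,0,0]
  spin: [0,0,0,0,0,0,0,0,0,0]

```text
clock: 11.15
tool_pos: [504.0, 222.4, 200.7]
tcp_rot: [-0.474, 0.525, -0.525, 0.474]
ft_force: [0.1, -0.4, 0.1]
opening: 85.1
```

```bash
python3 - <<'E'
from h import *
from bench import *
rel(get_obs(),[448.2,289.5,150],1)
t=get_image("top");s=get_image("scene")
for d,n in((t,"top"),(s,"scene")): pickle.dump(d,open(n+"2.pkl","wb"));cv2.imwrite(f"pics/{n}6.png",d["img"][...,::-1])
for d,n,o in((t,"t6",(200,140)),(s,"s6",(195,135))): cv2.imwrite(f"pics/{n}.png",cv2.resize(d["img"][o[1]:o[1]+100,o[0]:o[0]+100,::-1],None,fx=5,fy=5,interpolation=cv2.INTER_CUBIC))
cv2.imwrite("pics/ts6.png",cv2.hconcat([cv2.imread("pics/t6.png"),cv2.imread("pics/s6.png")])[:, ::1][:, :1000])
i=cv2.imread("pics/ts6.png");cv2.imwrite("pics/ts6.png",cv2.resize(i,(800,400)))
E
```

```text
p [504.  222.4 200.7] F [ 0.1 -0.4  0.1] op 85.1 t 11.15
R cols x,y,z [[-0.102, -0.995, -0.0], [-0.0, 0.001, -1.0], [0.995, -0.102, -0.0]]
spin needed -6.838709667095031 (or -+180) jaw az -5.838709667095033
shift after spin [-68.1  50.8 -54.6]
shift now [-61.1  50.8 -62.3]
```

View pics/ts6.png

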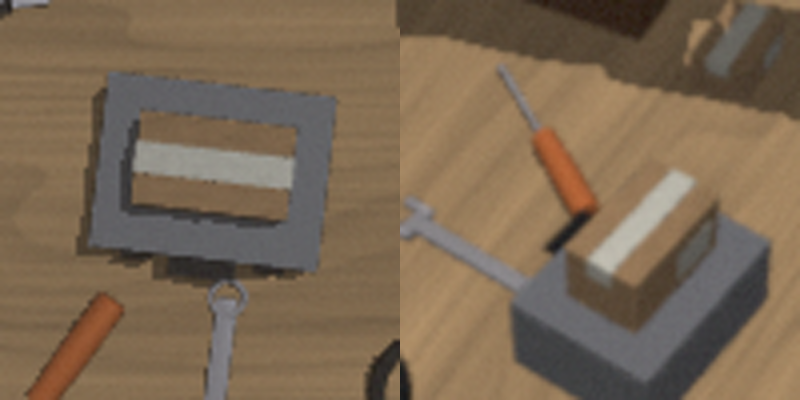

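View pics/top6.png

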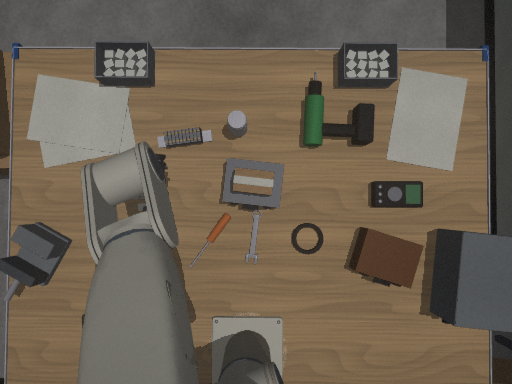

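```bash
python3 - <<'E'
from h import *
t=pickle.load(open("top2.pkl","rb"));s=pickle.load(open("scene2.pkl","rb"))
print(strip(t,(225,165,285,200),138)); print(strip(s,(238,170,275,210),138))
E
```

```text
(((520.4338989257812, -14.709171295166016), (111.89437103271484, 22.468671798706055), 84.0022964477539), 324)
(((522.5589599609375, -17.339866638183594), (116.98126983642578, 23.278921127319336), 83.82369232177734), 231)
```

Call:
arm_command:
  linear:
    - [0,0,0]
    - [-34,20,-27]
    - [-34,20,-27]
    - [0,35,0]
    - [0,30,0]
    - [0,10,0]
    - [0,0,0]
  spin: [-6.8,0,0,0,0,0,0]

```text
clock: 11.83
tool_pos: [456.0, 276.8, 88.1]
tcp_rot: [0.506, -0.497, 0.496, -0.502]
ft_force: [-0.1, 0.7, 0.2]
opening: 85.2
```

```bash
python3 - <<'E'
from h import *
from bench import *
rel(get_obs(),[448.2,290.2,9],1)
d=get_image("scene");cv2.imwrite("pics/s7.png",cv2.resize(d["img"][70:220,210:360,::-1],None,fx=4,fy=4))
E
```

```text
p [456.  276.8  88.1] F [-0.1  0.7  0.2] op 85.2 t 11.83
R cols x,y,z [[0.015, -1.0, 0.003], [-0.004, -0.003, -1.0], [1.0, 0.015, -0.005]]
spin needed -0.11993027733011274 (or -+180) jaw az 0.8800697226698924
shift after spin [-13.8  79.1  -7.2]
shift now [-13.7  79.1  -7.2]
```

View pics/s7.png

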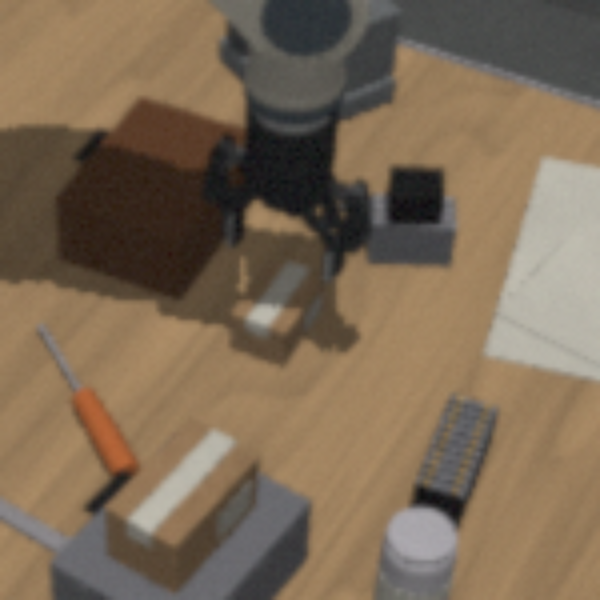

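Call:
arm_command:
  linear:
    - [-14,5,-7]
    - [0,0,0]
    - [0,15,0]
    - [0,20,0]
    - [0,20,0]
    - [0,12,0]
    - [0,6,0]
    - [0,0,0]
  spin: [0,0,0,0,0,0,0,0]

```text
clock: 12.55
tool_pos: [450.5, 291.7, 11.8]
tcp_rot: [0.504, -0.496, 0.496, -0.504]
ft_force: [0.1, 0.9, 0.1]
opening: 85.7
```

Call:
arm_command:
  linear:
    - [0,0,0]
    - [0,0,0]
    - [0,0,0]
    - [0,0,0]
    - [0,0,0]
    - [0,0,0]
    - [0,0,0]
  spin: [0,0,0,0,0,0,0]
  claw: 255
  grip_force: 45

```text
clock: 13.13
tool_pos: [450.6, 292.3, 13.2]
tcp_rot: [-0.504, 0.496, -0.496, 0.504]
ft_force: [-1.0, -1.7, 5.4]
opening: 55.5
```

Call:
arm_command:
  linear:
    - [0,-10,0]
    - [0,-20,0]
    - [0,-40,0]
    - [0,-40,0]
    - [0,-40,0]
    - [0,-40,0]
    - [0,-20,0]
    - [0,0,0]
    - [0,0,0]
  spin: [0,0,0,0,0,0,0,0,0]

```text
clock: 13.88
tool_pos: [450.6, 292.3, 223.8]
tcp_rot: [-0.503, 0.496, -0.496, 0.505]
ft_force: [-0.5, 0.5, -3.2]
opening: 55.4
```

```bash
python3 - <<'E'
from h import *
from bench import *
rel(get_obs(),[521.6,-14.9,200],-6)
d=get_image("scene");cv2.imwrite("pics/s8.png",cv2.resize(d["img"][30:180,210:360,::-1],None,fx=4,fy=4))
E
```

```text
p [450.6 292.3 223.8] F [-0.5  0.5 -3.2] op 55.4 t 13.88
R cols x,y,z [[0.016, -1.0, -0.002], [0.003, 0.002, -1.0], [1.0, 0.016, 0.003]]
spin needed 6.902005417347453 (or -+180) jaw az 0.9020054173474573
shift after spin [298.2  23.4 102.6]
shift now [308.3  23.4  66. ]
```

View pics/s8.png

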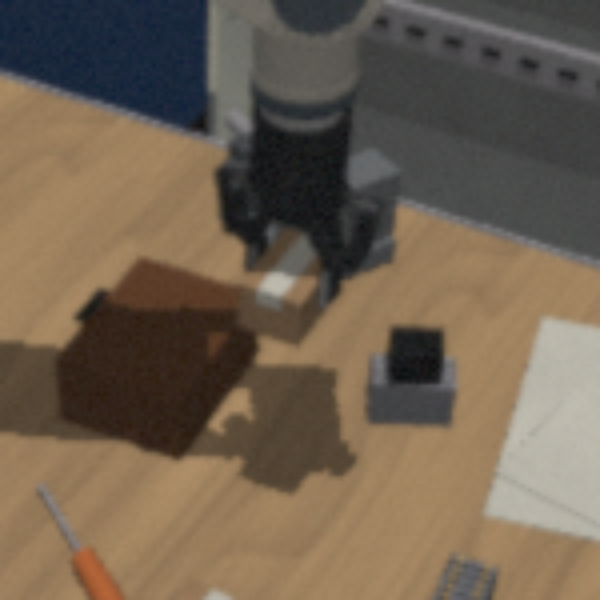

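Call:
arm_command:
  linear:
    - [0,0,0]
    - [20,0,7]
    - [38,0,13]
    - [38,0,13]
    - [38,0,13]
    - [38,0,13]
    - [38,0,13]
    - [38,0,13]
    - [28,0,10]
    - [20.5,0,7.5]
  spin: [6.9,0,0,0,0,0,0,0,0,0]

```text
clock: 14.77
tool_pos: [520.0, -16.3, 219.7]
tcp_rot: [-0.474, 0.527, -0.525, 0.471]
ft_force: [0.3, 0.0, -2.7]
opening: 55.2
```

Call:
arm_command:
  linear:
    - [0,5,0]
    - [0,15,0]
    - [0,15,0]
    - [0,10,0]
    - [0,0,0]
    - [0,0,0]
  spin: [0,0,0,0,0,0]

```text
clock: 15.27
tool_pos: [520.1, -13.0, 175.6]
tcp_rot: [-0.474, 0.526, -0.524, 0.472]
ft_force: [1.1, -0.9, -2.1]
opening: 55.0
```

```bash
python3 - <<'E'
from h import *
from bench import *
rel(get_obs(),[521.5,-13,152],-6)
E
```

```text
p [520.1 -13.  175.6] F [ 1.1 -0.9 -2.1] op 55.0 t 15.27
R cols x,y,z [[-0.104, -0.995, 0.0], [-0.003, 0.0, -1.0], [0.995, -0.104, -0.003]]
spin needed 0.027054559506822784 (or -+180) jaw az -5.972945440493178
shift after spin [-0.2 23.6  1.5]
shift now [-0.2 23.6  1.5]
```

Call:
arm_command:
  linear:
    - [0,6,1.5]
    - [0,6,0]
    - [0,4,0]
    - [0,2,0]
    - [0,1,0]
    - [0,1,0]
    - [0,0,0]
  spin: [0,0,0,0,0,0,0]

```text
clock: 15.85
tool_pos: [522.7, -13.7, 157.0]
tcp_rot: [0.473, -0.525, 0.526, -0.473]
ft_force: [-0.5, 0.4, -2.7]
opening: 55.0
```

Call:
arm_command:
  linear:
    - [0,1,0]
    - [0,1,0]
    - [0,0,0]
  spin: [0,0,0]

```text
clock: 16.1
tool_pos: [522.7, -13.7, 154.9]
tcp_rot: [-0.473, 0.526, -0.526, 0.473]
ft_force: [0.2, -0.3, -2.5]
opening: 55.5
```

Call:
arm_command:
  linear:
    - [-0.7,1,-1.2]
    - [0,1,0]
    - [0,1,0]
    - [0,0,0]
  spin: [0,0,0,0]

```text
clock: 16.43
tool_pos: [521.4, -12.8, 151.8]
tcp_rot: [-0.473, 0.526, -0.525, 0.473]
ft_force: [-0.2, -0.2, -1.8]
opening: 55.8
```

Call:
arm_command:
  linear:
    - [0,1,0]
    - [0,0,0]
  spin: [0,0]

```text
clock: 16.6
tool_pos: [521.7, -12.9, 151.1]
tcp_rot: [0.473, -0.525, 0.526, -0.473]
ft_force: [-0.9, -0.1, 0.0]
opening: 55.4
```

Call:
arm_command:
  linear:
    - [0,0.7,0]
    - [0,0,0]
  spin: [0,0]

```text
clock: 16.77
tool_pos: [521.7, -12.9, 151.1]
tcp_rot: [0.473, -0.525, 0.526, -0.473]
ft_force: [-3.1, -0.3, 8.0]
opening: 55.1
```

Contact is made, so I'll release and withdraw.

Call:
arm_command:
  linear:
    - [0,-0.4,0]
    - [0,0,0]
    - [0,0,0]
    - [0,0,0]
    - [0,0,0]
    - [0,0,0]
  spin: [0,0,0,0,0,0]
  claw: 0

```text
clock: 17.27
tool_pos: [521.6, -12.9, 150.6]
tcp_rot: [-0.473, 0.526, -0.525, 0.473]
ft_force: [-0.5, 0.7, -0.2]
opening: 85.1
```

Call:
arm_command:
  linear:
    - [0,-10,0]
    - [0,-20,0]
    - [0,-35,0]
    - [0,-35,0]
    - [-40,0,0]
    - [-40,0,-9]
    - [-40,0,-9]
    - [-40,0,-9]
    - [-40,0,-9]
    - [-30,0,0]
  spin: [0,0,0,0,0,0,0,0,0,0]

```text
clock: 18.1
tool_pos: [508.4, 222.4, 251.6]
tcp_rot: [-0.473, 0.525, -0.525, 0.474]
ft_force: [1.4, -0.1, 0.1]
opening: 85.4
```

```bash
python3 - <<'E'
from h import *
from bench import *
t=get_image("top");s=get_image("scene")
for d,n in((t,"top"),(s,"scene")): pickle.dump(d,open(n+"3.pkl","wb"))
print(strip(t,(225,155,285,200),183)); print(strip(s,(238,150,285,205),183))
a=[cv2.resize(d["img"][o[1]:o[1]+100,o[0]:o[0]+100,::-1],(400,400),interpolation=cv2.INTER_CUBIC) for d,o in((t,(200,140)),(s,(195,135)))]
cv2.imwrite("pics/f.png",cv2.hconcat(a));cv2.imwrite("pics/ftop.png",t["img"][...,::-1])
o=get_obs();print(o["clock"],o["ft_force"])
E
```

```text
(((519.9747924804688, -19.38549041748047), (98.42574310302734, 24.540369033813477), 82.22027587890625), 311)
(((522.8756103515625, -18.01264190673828), (92.57365417480469, 23.716127395629883), 85.74614715576172), 185)
18.2 [-0.48875703 -0.04813823 -0.33338494]
```

View pics/f.png

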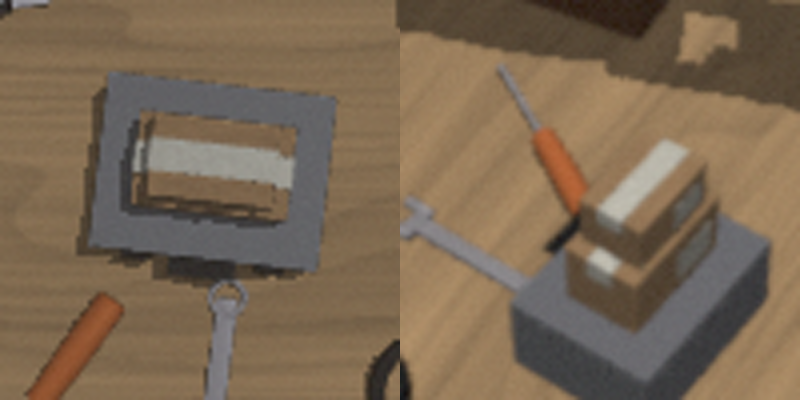

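View pics/ftop.png

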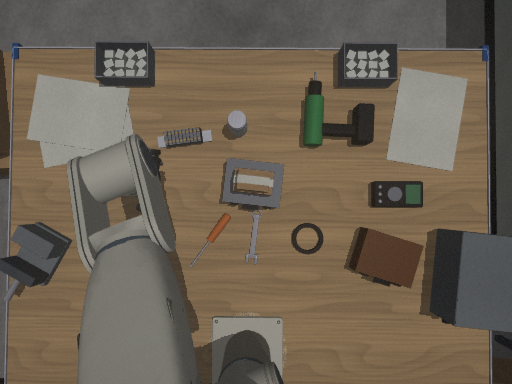

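```bash
python3 - <<'E'
from h import *
t=pickle.load(open("top3.pkl","rb"));s=pickle.load(open("scene3.pkl","rb"))
cv2.imwrite("pics/g1.png",cv2.resize(t["img"][160:200,226:282,::-1],None,fx=14,fy=14,interpolation=cv2.INTER_CUBIC))
cv2.imwrite("pics/g2.png",cv2.resize(s["img"][165:220,232:282,::-1],None,fx=10,fy=10,interpolation=cv2.INTER_CUBIC))
E
```

```text
(no output)
```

View pics/g1.png

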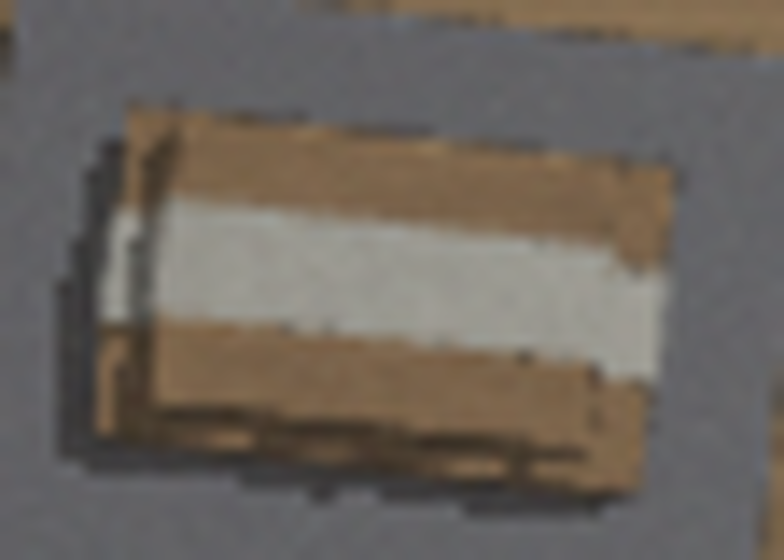

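View pics/g2.png

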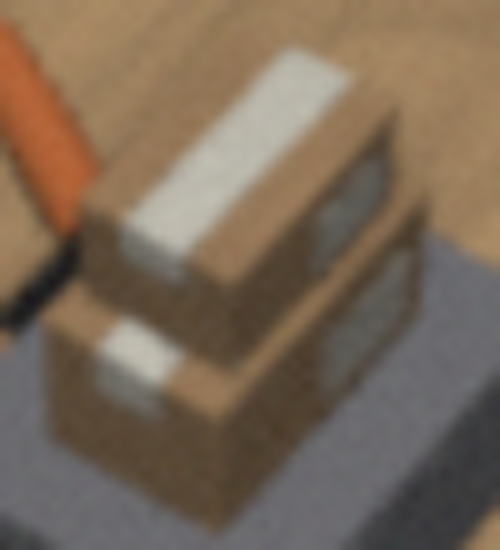

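```bash
python3 - <<'E'
from h import *
t=pickle.load(open("top3.pkl","rb"));s=pickle.load(open("scene3.pkl","rb"))
for n,d,o,k,z,P in(("S top",t,(226,160),14,183,[(163,200),(155,322),(597,365),(615,243)]),("S scene",s,(232,165),10,183,[(292,45),(352,75),(180,252),(122,222)]),
 ("L top",t,(226,160),14,138,[(113,210),(103,325),(652,383),(667,272)])):
    w=np.array([plane(d,np.array(o)+(np.array(p)+.5)/k-.5,z)[:2] for p in P]);print(n,w.mean(0).round(1),cv2.minAreaRect(w.astype(np.float32)))
E
```

```text
S top [520.5 -13.8] ((520.438232421875, -13.96450424194336), (86.5084457397461, 23.484630584716797), 84.9078598022461)
S scene [522.6 -13.5] ((522.9454345703125, -13.586380004882812), (86.02605438232422, 21.490955352783203), 84.22425079345703)
L top [520.6 -14.2] ((520.4285278320312, -14.160839080810547), (110.88323974609375, 22.990018844604492), 83.95674896240234)
```

```bash
python3 -c "
from bench import *
print(close_job())"
```

```text
the job is handed in; nothing more can be done
None
```

The kit is ready and handed in at about 18 s. I closed the grey case, set the larger carton on its lid, and set the smaller carton on top of that. No verdict came back, so the figures below are my own measurements.

- **Case:** I pushed the lid down with the closed fingers until the force rose to about 22 N with the fingertips at the height of the shut lid. The pictures then showed the lid flat.
- **Larger carton:** in the top camera its centre is within about 1 mm of the lid centre. Its long side points at 84.0°, against 84.1° for the case.
- **Smaller carton:** it is within about 1 mm of the larger carton's centre, and its long side is at 84.2° to 84.9°.
- **Setting down:** I lowered both cartons in steps of about 1 mm until they touched, then opened the gripper. The arm is now well clear of the column.
- **Bystanders:** none has visibly moved in the pictures; I did not measure their positions.

**Checks that disagreed:**
- The two cameras differ by about 2 to 4 mm in absolute position. I averaged them to aim the moves, and the centring figures above come from the top camera alone.
- The first automatic measurement of the smaller carton was wrong because its paper tape merged with the larger carton's tape in the picture. I replaced it with corner points picked by eye, and on those the cameras agreed to within about 2.5 mm.

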